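# Sort the circuit kit back into its trays

## Task

Clear up after the circuit lesson: put the two lamp holders, the two battery holders and the motor away, each in the tray whose fixed sample on the front ledge is of the same kind, one piece to a bay (the motor may take either bay of its tray), lying flat and right way up on the bay's floor. Leave the compass and the eraser where they are.

Things in the scene. Friction and masses are not known exactly. Their poses are not given: they have to be found in the camera images.
- lamp_1_center (a point): Loose lamp holder: black base 60 (x) by 40 (y) by 10 mm; on it two terminals at x +-21 mm (13 mm across, 27 mm high) and a bulb in the middle, 38 mm high over all; 50 g. Stands bulb up. Grip the base across its 40 mm (y), fingertips down at the table. Origin: centre, half-way up (19 mm above its underside); z up.
- lamp_2_center (a point): Loose lamp holder: black base 60 (x) by 40 (y) by 10 mm; on it two terminals at x +-21 mm (13 mm across, 27 mm high) and a bulb in the middle, 38 mm high over all; 50 g. Stands bulb up. Grip the base across its 40 mm (y), fingertips down at the table. Origin: centre, half-way up (19 mm above its underside); z up. The same as the other one.
- cell_1_center (a point): Loose two-cell battery holder: black holder with two cells side by side, 33 (x) by 62 (y) by 17 mm high; 75 g. Lies cells up. Grip it across its 33 mm (x). Origin: centre, half-way up (8.5 mm); z up.
- cell_2_center (a point): Loose two-cell battery holder: black holder with two cells side by side, 33 (x) by 62 (y) by 17 mm high; 75 g. Lies cells up. Grip it across its 33 mm (x). Origin: centre, half-way up (8.5 mm); z up. The same as the other one.
- motor_center (a point): Loose small DC motor: a very light grey body 25 (its x) by 24 (its y) by 15 mm high with thin shaft ends along its x axis (40 mm over all); 45 g nominal. It lies flat on the table; grip the body across its flats (24 mm, along y). Origin: the centre of its body, half-way up (7.5 mm); z up.
- tray_lamp: Blue tray fixed to the table, 106 (x) by 161 (y) by 20 mm high; floor, walls and divider 3 mm thick. Origin: middle of its underside. Two open bays, 100 by 76 mm inside, centred at x 0, y +39.5 and -39.5 mm, between them a divider along x as high as the rim. Towards -x a 6 mm high ledge, 52 mm deep, with a sample fixed at x -79, y 0: a lamp holder with its bulb (44 mm above the table at its top).
- tray_cell: Blue tray fixed to the table, 106 (x) by 161 (y) by 20 mm high; floor, walls and divider 3 mm thick. Origin: middle of its underside. Two open bays, 100 by 76 mm inside, centred at x 0, y +39.5 and -39.5 mm, between them a divider along x as high as the rim. Towards -x a 6 mm high ledge, 52 mm deep, with a sample fixed at x -79, y 0: a two-cell battery holder (23 mm above the table at its top).
- tray_motor: Blue tray fixed to the table, 106 (x) by 161 (y) by 20 mm high; floor, walls and divider 3 mm thick. Origin: middle of its underside. Two open bays, 100 by 76 mm inside, centred at x 0, y +39.5 and -39.5 mm, between them a divider along x as high as the rim. Towards -x a 6 mm high ledge, 52 mm deep, with a sample fixed at x -79, y 0: a small motor (21 mm above the table at its top).
- compass_center (a point): Bystander, loose: round plotting compass, 44 mm across and 11 mm high, lying flat. Origin: its centre, half-way up.
- rubber_center (a point): Bystander, loose: blue and white eraser lying flat, 21 by 50 by 12 mm. Origin: its centre, half-way up.
Not all that is in view belongs to the job. Leave any pink look-alike of the part that bears cell_2_center alone.

How it is judged:
At the end, for the whole second after the job is handed in: Lamp holders one in each bay of their tray, battery holders likewise, motor in either bay of its tray: tilt under 0.15 rad, centre at most 5 mm above rest height and within 32 mm (x) and 17 mm (y) of the bay's centre, released, at rest. Compass and eraser moved under 20 mm (((x of lamp_1_center in the frame of tray_lamp between -0.032 and 0.032 m and y of lamp_1_center in the frame of tray_lamp between 0.0225 and 0.0565 m and z of each of lamp_1_center, lamp_2_center in the frame of tray_lamp below 0.027 m and angle between each of lamp_1_center, lamp_2_center's own z axis and vertical below 0.15 rad and x of lamp_2_center in the frame of tray_lamp between -0.032 and 0.032 m and y of lamp_2_center in the frame of tray_lamp between -0.0565 and -0.0225 m) or (x of lamp_1_center in the frame of tray_lamp between -0.032 and 0.032 m and y of lamp_1_center in the frame of tray_lamp between -0.0565 and -0.0225 m and z of each of lamp_1_center, lamp_2_center in the frame of tray_lamp below 0.027 m and angle between each of lamp_1_center, lamp_2_center's own z axis and vertical below 0.15 rad and x of lamp_2_center in the frame of tray_lamp between -0.032 and 0.032 m and y of lamp_2_center in the frame of tray_lamp between 0.0225 and 0.0565 m)) and ((x of cell_1_center in the frame of tray_cell between -0.032 and 0.032 m and y of cell_1_center in the frame of tray_cell between 0.0225 and 0.0565 m and z of each of cell_1_center, cell_2_center in the frame of tray_cell below 0.0165 m and angle between each of cell_1_center, cell_2_center's own z axis and vertical below 0.15 rad and x of cell_2_center in the frame of tray_cell between -0.032 and 0.032 m and y of cell_2_center in the frame of tray_cell between -0.0565 and -0.0225 m) or (x of cell_1_center in the frame of tray_cell between -0.032 and 0.032 m and y of cell_1_center in the frame of tray_cell between -0.0565 and -0.0225 m and z of each of cell_1_center, cell_2_center in the frame of tray_cell below 0.0165 m and angle between each of cell_1_center, cell_2_center's own z axis and vertical below 0.15 rad and x of cell_2_center in the frame of tray_cell between -0.032 and 0.032 m and y of cell_2_center in the frame of tray_cell between 0.0225 and 0.0565 m)) and ((x of motor_center in the frame of tray_motor between -0.032 and 0.032 m and y of motor_center in the frame of tray_motor between 0.0225 and 0.0565 m and z of motor_center in the frame of tray_motor below 0.0155 m and angle between motor_center's own z axis and vertical below 0.15 rad) or (x of motor_center in the frame of tray_motor between -0.032 and 0.032 m and y of motor_center in the frame of tray_motor between -0.0565 and -0.0225 m and z of motor_center in the frame of tray_motor below 0.0155 m and angle between motor_center's own z axis and vertical below 0.15 rad)) and linear speed of each of lamp_1, lamp_2, cell_1, cell_2, motor below 0.02 m/s and contact force between the fingers and lamp_1 below 0.1 N and contact force between the fingers and lamp_2 below 0.1 N and contact force between the fingers and cell_1 below 0.1 N and contact force between the fingers and cell_2 below 0.1 N and contact force between the fingers and motor below 0.1 N and distance of each of compass_center, rubber_center from where it was at the start of the episode below 0.02 m); the robot touches nothing.
It fails at once if the compass is pushed more than 30 mm from its place (distance of compass_center from where it was at the start of the episode above 0.03 m).
It fails at once if the eraser is pushed more than 30 mm from its place (distance of rubber_center from where it was at the start of the episode above 0.03 m).
It also fails if it takes over 122 s, if anything falls off the work surface, if the arm or the gripper's body presses on something with over 40 N, if the wrist force passes 120 N, or if a joint passes its speed limit or range.

## Robot

A 6-joint arm with a two-finger parallel gripper is mounted at the origin on the work surface; the furniture and walls round the work are solid. World frame = base frame: x ahead of the robot, y to its left, z up, the work surface at z = 0. Lengths are in m, angles in rad, forces in N, time in s.
With the tool pointing down it reaches from about 0.275 to 0.825 m from the base axis. Payload 5.2 kg.
Tool frame: the origin (TCP) lies at the very end of the fingers, on their centre line; the grasp point (between the pads) lies 19 mm behind it; y points along the fingers, x is the direction in which the jaws open and shut, and the axes are right-handed (so a half turn about y gives the same grasp; the last joint's range is limited). The gripper opens to 93 mm and grips with 3 to 60 N. Pads are 15 mm wide; open, the fingers measure 128 mm over their backs; the gripper's body (75 mm by 188 mm) begins 65 mm behind the grasp point.
Start: joints at [-1.313, 0.259, 1.535, -0, 1.348, -0.203], TCP at [0.245, -0.493, 0.219] pointing down, gripper open.
Joint ranges: [-3.14, 3.14], [-0.91, 2.08], [0.19, 2.58], [-1.22, 4.36], [0.22, 2.71], [-3.12, 3.12]. Speed limits (rad/s): [2.57, 2.57, 3.14, 3.14, 3.14, 3.14].

## Interface

Orientations are given as [roll, pitch, yaw] about the fixed x, y, z axes, in that order (R = Rz(yaw) Ry(pitch) Rx(roll)).
In Python, from rig import arm gives the robot as it stands. Calls block until the motion is done:
- arm.move_to(position, orientation): joint-space move of the TCP to a pose.
- arm.movel(position, frame=None, speed=0.15, stop_force=None): straight line of the TCP; frame=None keeps the orientation; speed is the mean speed in m/s. With stop_force (N) it stops when the force on the tool has changed by that much, and returns True; else False.
- arm.move_j(angles): joint-space move.
- arm.open() and arm.close_gripper(f_grip=None): open the fingers fully, or close them until they stop; f_grip is the grip in N (None keeps the last).
- arm.pause(seconds).
- arm.solve_ik(position, orientation): joint angles nearest the present ones, or None.
- arm.snapshot(name): name is "scene" or "top"; returns a dict with "image" (420x560x3 uint8, red, green, blue), "fovy" (degrees; the focal length in pixels is half the picture's height over the tangent of half this angle, whatever the lens; pixels are square), "cx", "cy" (the principal point, pixels), "k1" (the pictures are not rectified: a ray, as slopes to the right and down, at radius r is drawn at 1 + k1 r^2 times it, then the intrinsics apply), "extrinsics" (4x4, takes a point from camera to world coordinates). Camera axes: x right, y up, looking along -z (the intrinsics and any distortion apply to the point x, -y, -z); pixel columns grow to the right and rows downward; lengths in m; the calibration is good to about 2 mm. A picture is of the moment at which its call begins. There is no depth.
A pose or a line that the arm cannot do raises arm.MotionError and nothing moves.
- arm.close_job(): hands the job in, once; it reports no verdict.
Trained networks look in the newest picture that a camera, given by its name, has taken for a name from the list of things; names that differ only in an ending like _2 or _b are one class to them, and where a whole thing is asked for, a point or a joint stands for the part that bears it (a point fixed in the world has none). Each returns a list of dicts, best first, with "conf" (0 to 1); they miss things now and then, are a little off and sometimes report something else, mostly with a low value. They report only what shows in the picture. A call takes as long as a camera call. They do not tell look-alikes from the thing itself.
- arm.spot_in(thing, camera): "rect" ([centre column, centre row, width, height] in pixels, round what is visible of it).
Readings, each from a call of its own:
- arm.get_time_s(): time.
- arm.get_joints(): joint angles.
- arm.get_qd(): joint speeds.
- arm.get_joint_torque(): joint torques, N m.
- arm.get_position(): TCP position.
- arm.get_eef_rot(): TCP orientation.
- arm.get_force(): force on the tool from outside, world axes, zero at the start.
- arm.get_ft_torque(): the same for the moment, N m.
- arm.get_width(): finger opening in m.
Only numpy, scipy, OpenCV 4.12 (cv2) and the standard library are available. Lean on these libraries where they do the work, as an engineer would, in place of code of your own. Each camera call takes 0.05 s, during which the arm holds its last target.

## Working session

There is one attempt and no reset: what is moved stays moved. The work goes in short steps, each a Python script; the robot and the scene stay as the last script left them, time stands still between calls to the robot, and variables do not carry over. Pictures are saved under pics/ and viewed, and the job is handed in when it is done.

```bash
mkdir -p pics; ls
cat > h.py <<'E'
import numpy as np, cv2
from rig import arm
def snap(n,f=None):
    s=arm.snapshot(n)
    if f: cv2.imwrite(f,cv2.cvtColor(s['image'],cv2.COLOR_RGB2BGR))
    return s
def K(s):
    h,w=s['image'].shape[:2]; f=h/2/np.tan(np.radians(s['fovy'])/2)
    return np.array([[f,0,s['cx']],[0,f,s['cy']],[0,0,1.]])
def p2w(s,uv,z):
    k=K(s); uv=np.atleast_2d(np.array(uv,float))
    d=np.array([s['k1'],0,0,0,0.])
    n=cv2.undistortPointsIter(uv.reshape(-1,1,2),k,d,None,None,(3,100,1e-10)).reshape(-1,2)
    E=np.array(s['extrinsics']); r=np.c_[n[:,0],-n[:,1],-np.ones(len(n))]@E[:3,:3].T
    o=E[:3,3]; return o+r*((z-o[2])/r[:,2])[:,None]
def w2p(s,P):
    E=np.array(s['extrinsics']); P=np.atleast_2d(np.array(P,float))
    c=(P-E[:3,3])@E[:3,:3]; x=c[:,0]/-c[:,2]; y=-c[:,1]/-c[:,2]; r2=x*x+y*y; q=1+s['k1']*r2
    k=K(s); return np.c_[k[0,0]*x*q+k[0,2],k[1,1]*y*q+k[1,2]]
E
cat > a.py <<'E'
from h import *
for n in ['scene','top']:
    s=snap(n,f'pics/{n}0.png')
    print(n,s['fovy'],s['cx'],s['cy'],s['k1'],np.round(s['extrinsics'],3).tolist())
    for t in ['lamp_1_center','cell_1_center','motor_center','tray_lamp','tray_cell','tray_motor','compass_center','rubber_center']:
        for r in arm.spot_in(t,n):
            z={'l':.01,'c':.0085,'m':.0075,'t':.01,'r':.006}[t[0]]
            print(t,round(r['conf'],2),np.round(r['rect']),np.round(p2w(s,r['rect'][:2],z)[0],3))
print(arm.get_time_s(),arm.get_eef_rot(),arm.get_position())
E
python3 a.py
```

```text
pics
scene 47.45810785089664 276.7169554459283 211.26600524986495 -0.11545344948867747 [[0.558, 0.447, -0.699, -0.481], [-0.829, 0.322, -0.456, -0.644], [0.022, 0.835, 0.551, 0.752], [0.0, 0.0, 0.0, 1.0]]
cell_1_center 0.59 [334. 254.  25.  15.] [ 0.384 -0.252  0.009]
motor_center 0.61 [326. 196.   6.   4.] [ 0.616 -0.101  0.007]
tray_lamp 0.79 [388. 227.  73.  51.] [ 0.575 -0.32   0.01 ]
tray_lamp 0.55 [313. 273.  18.  17.] [ 0.292 -0.247  0.01 ]
tray_cell 0.6 [234. 166.  29.  33.] [0.602 0.236 0.01 ]
tray_motor 0.73 [258. 180.  67.  35.] [0.574 0.119 0.01 ]
compass_center 0.63 [189. 211.   8.   6.] [0.32  0.173 0.008]
rubber_center 0.72 [312. 273.  18.  20.] [ 0.295 -0.244  0.006]
top 55.24722346740856 278.3126987201779 205.11459958893266 -0.07169360356518413 [[0.086, 0.971, -0.223, 0.21], [-0.996, 0.085, -0.013, -0.045], [0.007, 0.223, 0.975, 1.016], [0.0, 0.0, 0.0, 1.0]]
lamp_1_center 0.7 [141. 231.  27.  21.] [0.343 0.311 0.01 ]
motor_center 0.68 [310. 140.  12.  16.] [ 0.627 -0.103  0.008]
tray_lamp 0.9 [392. 161.  67.  59.] [ 0.588 -0.323  0.01 ]
tray_cell 0.71 [158. 143.  59.  57.] [0.582 0.305 0.01 ]
tray_motor 0.8 [228. 151.  68.  56.] [0.577 0.114 0.01 ]
compass_center 0.49 [187. 242.  20.  19.] [0.324 0.19  0.008]
0.9 [-1.57083028e+00  2.94005639e-05 -1.10999392e+00] [ 0.24456029 -0.4926152   0.21865352]
```

Run:
```python
import cv2
a=cv2.imread('pics/top0.png'); cv2.imwrite('pics/top0b.png',cv2.resize(a[100:300,80:480],None,fx=2,fy=2,interpolation=cv2.INTER_CUBIC))
a=cv2.imread('pics/scene0.png'); cv2.imwrite('pics/scene0b.png',cv2.resize(a[120:340,120:480],None,fx=2.2,fy=2.2,interpolation=cv2.INTER_CUBIC))
```

```text
(no output)
```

View pics/top0.png

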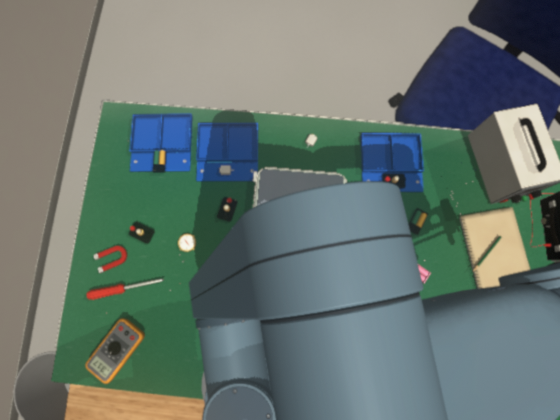

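View pics/top0b.png

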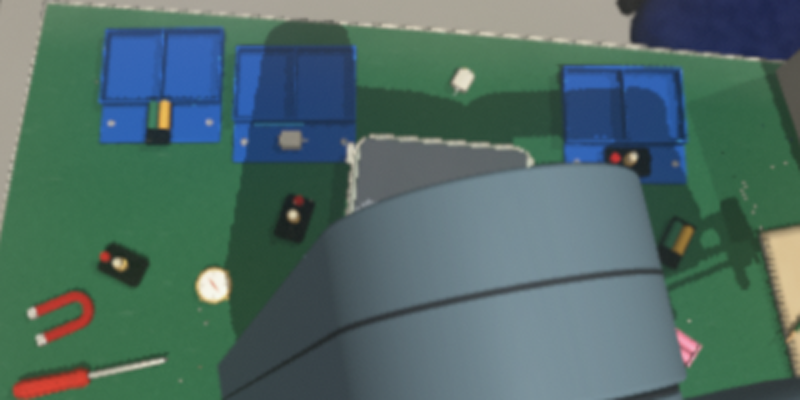

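View pics/scene0b.png

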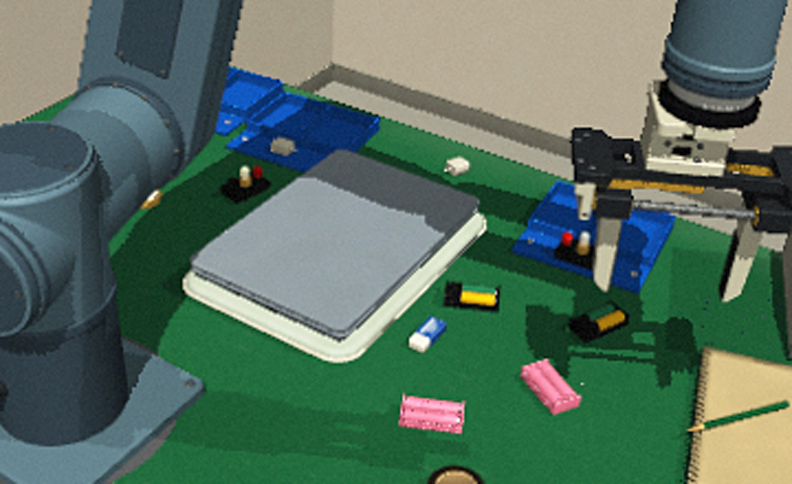

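The top view shows:
- Trays: cell at (160,142), motor at (227,152) and lamp at (392,161).
- Loose lamps at (141,232) and (227,208), and the motor at (311,140).
- Cell B at (418,222).

The scene view shows cell A at (334,255), two pink decoys at (316,307) and (370,295), the eraser at (314,272), and a scale in the middle. The arm hides the centre, so I'll swing it left for a clear look.

```bash
python3 - <<'E'
from h import *
q=list(arm.get_joints()); q[0]=1.35; arm.move_j(q)
print(arm.get_position(),arm.get_time_s())
E
sed -i 's/0\.png/1.png/' a.py; python3 a.py
python3 - <<'E'
import cv2
a=cv2.imread('pics/top1.png'); cv2.imwrite('pics/top1b.png',cv2.resize(a[100:300,80:480],None,fx=2,fy=2,interpolation=cv2.INTER_CUBIC))
a=cv2.imread('pics/scene1.png'); cv2.imwrite('pics/scene1b.png',cv2.resize(a[120:340,120:480],None,fx=2.2,fy=2.2,interpolation=cv2.INTER_CUBIC))
E
```

```text
[0.01066286 0.54992122 0.21862367] 4.6083
scene 47.45810785089664 276.7169554459283 211.26600524986495 -0.11545344948867747 [[0.558, 0.447, -0.699, -0.481], [-0.829, 0.322, -0.456, -0.644], [0.022, 0.835, 0.551, 0.752], [0.0, 0.0, 0.0, 1.0]]
lamp_1_center 0.59 [255. 180.  72.  39.] [0.569 0.125 0.01 ]
cell_1_center 0.66 [335. 254.  24.  14.] [ 0.386 -0.255  0.008]
motor_center 0.6 [326. 197.   6.   3.] [ 0.614 -0.103  0.007]
tray_lamp 0.66 [388. 227.  76.  50.] [ 0.574 -0.319  0.01 ]
tray_cell 0.86 [217. 164.  66.  38.] [0.582 0.289 0.01 ]
tray_motor 0.86 [257. 180.  70.  40.] [0.571 0.119 0.01 ]
rubber_center 0.59 [312. 270.  14.  16.] [ 0.302 -0.239  0.006]
top 55.24722346740856 278.3126987201779 205.11459958893266 -0.07169360356518413 [[0.086, 0.971, -0.223, 0.21], [-0.996, 0.085, -0.013, -0.045], [0.007, 0.223, 0.975, 1.016], [0.0, 0.0, 0.0, 1.0]]
lamp_1_center 0.89 [141. 232.  31.  22.] [0.34 0.31 0.01]
lamp_1_center 0.28 [160. 143.  60.  63.] [0.584 0.298 0.01 ]
cell_1_center 0.78 [365. 232.  27.  19.] [ 0.389 -0.257  0.008]
tray_lamp 0.61 [392. 162.  64.  60.] [ 0.585 -0.322  0.01 ]
tray_cell 0.8 [159. 144.  62.  59.] [0.579 0.3   0.01 ]
tray_cell 0.16 [313. 141.  14.  17.] [ 0.624 -0.109  0.01 ]
tray_motor 0.59 [227. 152.  67.  57.] [0.574 0.117 0.01 ]
tray_motor 0.22 [228. 209.  22.  28.] [0.418 0.096 0.01 ]
compass_center 0.72 [188. 242.  19.  18.] [0.326 0.187 0.008]
rubber_center 0.48 [228. 208.  24.  27.] [0.422 0.096 0.006]
rubber_center 0.46 [358. 264.  13.  19.] [ 0.308 -0.244  0.006]
5.5083 [-1.57080070e+00 -1.37446496e-05  1.55287673e+00] [0.00981072 0.54990229 0.2186679 ]
```

View pics/top1b.png

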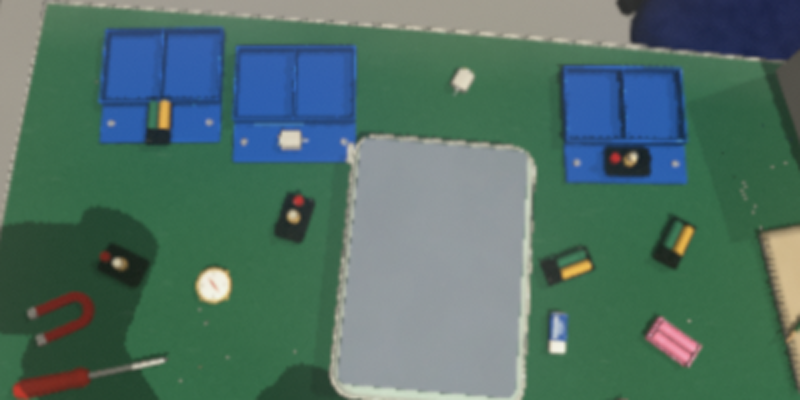

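View pics/scene1b.png

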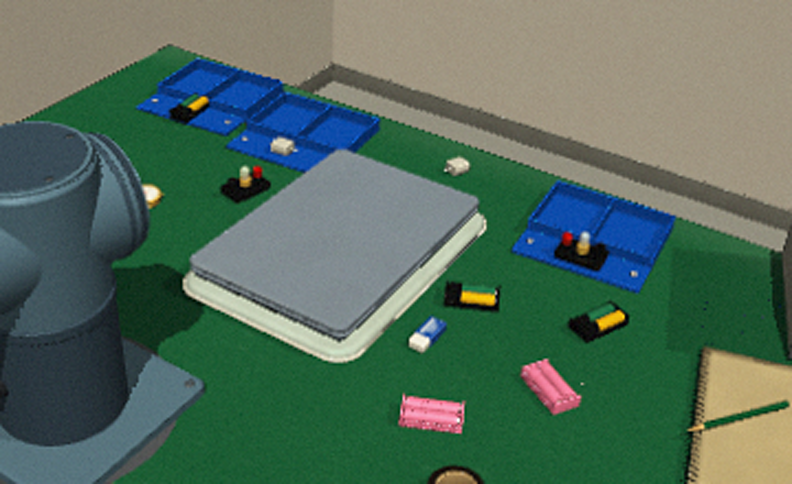

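Run:
```python
import cv2, numpy as np
a=cv2.imread('pics/top1.png')
T=[]
for (u,v) in [(141,232),(227,208),(311,140),(364,232),(417,221),(187,242)]:
    T.append(cv2.resize(a[v-22:v+22,u-22:u+22],(260,260),interpolation=cv2.INTER_NEAREST))
cv2.imwrite('pics/c1.png',np.vstack([np.hstack(T[:3]),np.hstack(T[3:])]))
```

```text
(no output)
```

View pics/c1.png

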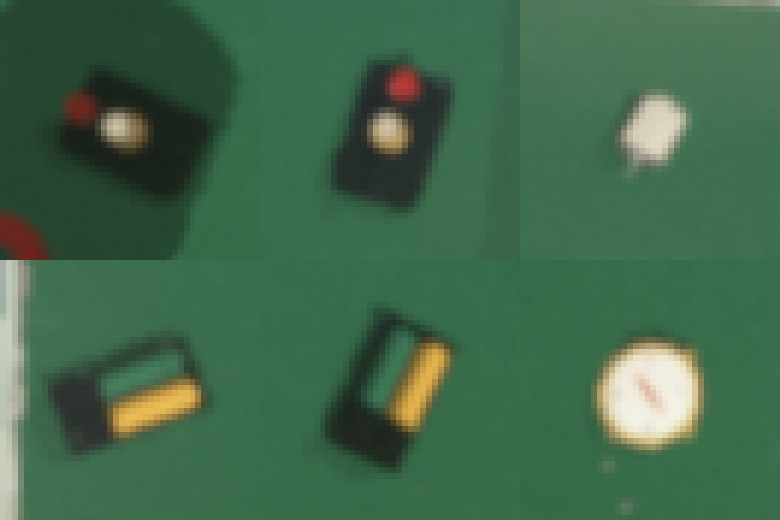

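The crops (top view) confirm lamps at (141,232) and (227,208), the motor at (311,140), yellow/green cells at (364,232) and (417,221), and the compass at (187,242). Next I'll fit poses by silhouette.

```bash
cat > fit.py <<'E'
from h import *
from scipy.optimize import minimize
def mask_dark(img,c,r,thr,notgreen=True):
    u,v=int(c[0]),int(c[1]); m=np.zeros(img.shape[:2],np.uint8)
    sub=img[v-r:v+r,u-r:u+r].astype(float); 
    g=sub[...,1]/(sub.sum(2)+1e-6)                # green share
    mm=((g<thr)|(sub.max(2)<28)).astype(np.uint8)
    n,l,st,ce=cv2.connectedComponentsWithStats(mm)
    if n<2: return m
    k=1+np.argmax(st[1:,4]); m[v-r:v+r,u-r:u+r]=(l==k); 
    h=cv2.convexHull(np.argwhere(m)[:,::-1].astype(np.int32)); cv2.fillPoly(m,[h],1); return m
def box(x,y,a,dx,dy,z0,z1,ox=0):
    P=np.array([[sx*dx/2+ox,sy*dy/2,z] for sx in(-1,1) for sy in(-1,1) for z in(z0,z1)])
    R=np.array([[np.cos(a),-np.sin(a),0],[np.sin(a),np.cos(a),0],[0,0,1]])
    return P@R.T+[x,y,0]
SS=8
def sil(s,Ps,c,r):
    m=np.zeros((2*r*SS,2*r*SS),np.uint8)
    for P in Ps:
        p=(w2p(s,P)-np.array(c).astype(int)+r+.5)*SS
        cv2.fillConvexPoly(m,cv2.convexHull(np.round(p).astype(np.int32)),1)
    return cv2.resize(m.astype(np.float32),(2*r,2*r),interpolation=cv2.INTER_AREA)
def fit(s,mask,c,r,model,x0):
    u,v=int(c[0]),int(c[1]); M=mask[v-r:v+r,u-r:u+r].astype(np.float32)
    def cost(p):
        S=sil(s,model(*p),c,r); return np.abs(S-M).sum()/M.sum()
    best=None
    for a in np.arange(0,np.pi,np.pi/8) if len(x0)<3 else [x0[2]]:
        i=np.array([[x0[0],x0[1],a]]*4); i[1,0]+=.008;i[2,1]+=.008;i[3,2]+=.25
        o=minimize(cost,[x0[0],x0[1],a],method='Nelder-Mead',options=dict(initial_simplex=i,xatol=1e-4,fatol=1e-5,maxiter=300))
        if best is None or o.fun<best.fun: best=o
    return best
lamp=lambda x,y,a:[box(x,y,a,.06,.04,0,.01)]
cell=lambda x,y,a:[box(x,y,a,.033,.062,0,.017)]
motor=lambda x,y,a:[box(x,y,a,.025,.024,0,.015)]
tray=lambda x,y,a:[box(x,y,a,.106,.161,0,.02),box(x,y,a,.052,.161,0,.006,-.079)]
E
cat > f1.py <<'E'
from fit import *
S={n:snap(n) for n in['top','scene']}
things=[('lamp1',lamp,'top',(141,232),.01),('lamp2',lamp,'top',(227,208),.01),('motor',motor,'top',(311,140),.0075),('cellA',cell,'top',(364,232),.0085),('cellB',cell,'top',(417,221),.0085),
('lamp2',lamp,'scene',(231,203),.01),('motor',motor,'scene',(327,195),.0075),('cellA',cell,'scene',(335,254),.0085),('cellB',cell,'scene',(392,266),.0085)]
vis={n:cv2.resize(cv2.cvtColor(S[n]['image'],cv2.COLOR_RGB2BGR),None,fx=4,fy=4,interpolation=cv2.INTER_CUBIC) for n in S}
for nm,mod,cam,c,z in things:
    s=S[cam]; m=mask_dark(s['image'],c,24 if nm!='motor' else 14,.40)
    x0=p2w(s,c,z)[0,:2]; o=fit(s,m,c,26,mod,x0)
    print(nm,cam,m.sum(),np.round(o.x,4),round(o.fun,3))
    p=w2p(s,mod(*o.x)[0]); cv2.polylines(vis[cam],[np.round((cv2.convexHull(p.astype(np.float32)).reshape(-1,2)+.5)*4).astype(np.int32)],True,(255,0,255),1)
for nm,c in [('lamp',(392,161)),('cell',(159,143)),('motor',(227,152))]:
    for cam in S:
        s=S[cam]; 
        if cam=='scene': c=dict(lamp=(388,227),cell=(217,164),motor=(257,180))[nm]
        I=s['image'].astype(float); b=(I[...,2]>1.5*I[...,0])&(I[...,2]>1.15*I[...,1])
        mm=np.zeros(b.shape,np.uint8); u,v=c; r=44
        mm[v-r:v+r,u-r:u+r]=b[v-r:v+r,u-r:u+r]; n,l,st,ce=cv2.connectedComponentsWithStats(mm)
        k=l[v-3:v+4,u-12:u+13]; k=np.bincount(k[k>0]).argmax(); mm=(l==k).astype(np.uint8)
        mm=cv2.morphologyEx(mm,cv2.MORPH_CLOSE,np.ones((13,13)))
        x0=p2w(s,c,.01)[0,:2]; o=fit(s,mm,c,46,tray,[x0[0]+.02,x0[1],0.])
        print('tray',nm,cam,mm.sum(),np.round(o.x,4),round(o.fun,3))
        for P in tray(*o.x):
            p=w2p(s,P); cv2.polylines(vis[cam],[np.round((cv2.convexHull(p.astype(np.float32)).reshape(-1,2)+.5)*4).astype(np.int32)],True,(255,0,255),1)
cv2.imwrite('pics/fit_top.png',vis['top'][420:1100,400:1800][:, :][::2,::2])
for i,(u,v) in enumerate([(150,200),(225,175),(310,150),(385,190)]): pass
cv2.imwrite('pics/fit_a.png',vis['top'][400:1000,480:1280]); cv2.imwrite('pics/fit_b.png',vis['top'][460:1060,1160:1800]); cv2.imwrite('pics/fit_s.png',vis['scene'][560:1160,1100:1800])
E
python3 f1.py
```

```text
lamp1 top 285 [0.3415 0.3158 1.2188] 0.342
lamp2 top 345 [ 0.423   0.0998 -0.22  ] 0.134
motor top 142 [ 0.6292 -0.1034  2.6016] 0.257
cellA top 341 [ 0.411  -0.1932 -1.5963] 0.605
cellB top 231 [ 0.427  -0.3963  0.706 ] 0.476
lamp2 scene 474 [0.3843 0.0344 3.1558] 0.466
motor scene 99 [ 0.6996 -0.0919  2.1019] 0.539
cellA scene 300 [ 0.4235 -0.1828  1.5408] 0.314
cellB scene 260 [ 0.5235 -0.3757  0.0175] 0.343
tray lamp top 3623 [ 0.6113 -0.3206  0.0848] 0.018
tray lamp scene 2307 [ 0.6094 -0.3189  0.0748] 0.023
tray cell top 3530 [0.6124 0.3017 0.1006] 0.021
tray cell scene 2307 [0.611  0.3    0.0901] 0.409
tray motor top 3572 [0.6023 0.1201 0.0867] 0.024
tray motor scene 2351 [0.599  0.1461 0.0398] 0.354
```

Run:
```python
import cv2
a=cv2.imread('pics/top1.png')[...,::-1]
for n,pts in dict(bg=[(200,200),(250,160),(390,215),(345,250)],sh=[(120,225),(155,220)],black=[(146,240),(230,215),(350,234),(405,232)],greencell=[(366,228),(413,213)],yellow=[(370,234)],scale=[(342,232)]).items():
    print(n,[a[v,u].tolist() for u,v in pts])
```

```text
bg [[55, 109, 77], [41, 72, 124], [56, 109, 76], [107, 134, 107]]
sh [[40, 71, 50], [38, 71, 50]]
black [[26, 35, 27], [40, 48, 45], [54, 85, 65], [52, 101, 69]]
greencell [[68, 122, 90], [32, 54, 40]]
yellow [[233, 188, 84]]
scale [[188, 196, 179]]
```

```bash
python3 - <<'E'
s=open('fit.py').read()
a=s.index("    g=sub[...,1]/"); b=s.index("    k=1+np.argmax")
s=s[:a]+'''    rr=np.hypot(*np.mgrid[-r:r,-r:r])<r
    bg=np.median(sub[rr],axis=0) if thr is None else np.array(thr,float)
    d=np.linalg.norm(sub-bg,axis=2)/np.linalg.norm(bg)
    mm=((d>.28)&rr).astype(np.uint8)
    n,l,st,ce=cv2.connectedComponentsWithStats(mm)
'''+s[b:]
open('fit.py','w').write(s)
t=open('f1.py').read()
t=t.replace("24 if nm!='motor' else 14,.40","(11 if nm=='motor' else 17 if nm!='cellA' else 16) if cam=='top' else (9 if nm=='motor' else 17),BG[nm,cam]")
t=t.replace("vis={","BG={k:(55,109,77) for k in [(a,b) for a in['lamp2','motor','cellA','cellB'] for b in ['top','scene']]}; BG['lamp1','top']=(39,71,50)\nBG.update({(a,'scene'):S['scene']['image'][275,360] for a in ['lamp2','motor','cellA','cellB']}); print(BG['lamp2','scene'])\nvis={",1)
t=t.replace("    print(nm,cam,m.sum()","    hh=cv2.findContours(m,0,2)[0]; cv2.polylines(vis[cam],[(h+0)*4+2 for h in hh],True,(0,255,255),1)\n    print(nm,cam,m.sum()")
open('f1.py','w').write(t)
E
python3 f1.py
```

```text
[25 92 47]
lamp1 top 378 [0.3408 0.3136 1.2191] 0.086
lamp2 top 376 [0.4218 0.1007 2.9216] 0.079
motor top 135 [ 0.6298 -0.104   2.6276] 0.236
cellA top 335 [ 0.3886 -0.2526  0.415 ] 0.107
cellB top 388 [ 0.4311 -0.3889  1.201 ] 0.093
lamp2 scene 285 [0.4256 0.1077 0.1323] 0.239
motor scene 95 [ 0.6284 -0.101  -0.1942] 0.124
cellA scene 327 [ 0.3843 -0.2538  3.5092] 0.106
cellB scene 345 [ 0.4267 -0.3913  1.1246] 0.084
tray lamp top 3621 [ 0.611  -0.3203  0.0889] 0.017
tray lamp scene 2309 [ 0.6098 -0.3188  0.0775] 0.023
tray cell top 3530 [0.6124 0.3017 0.1006] 0.021
tray cell scene 2306 [0.6105 0.3012 0.099 ] 0.411
tray motor top 3571 [0.6025 0.1199 0.0884] 0.024
tray motor scene 2350 [0.5992 0.1462 0.0452] 0.354
```

View pics/fit_a.png

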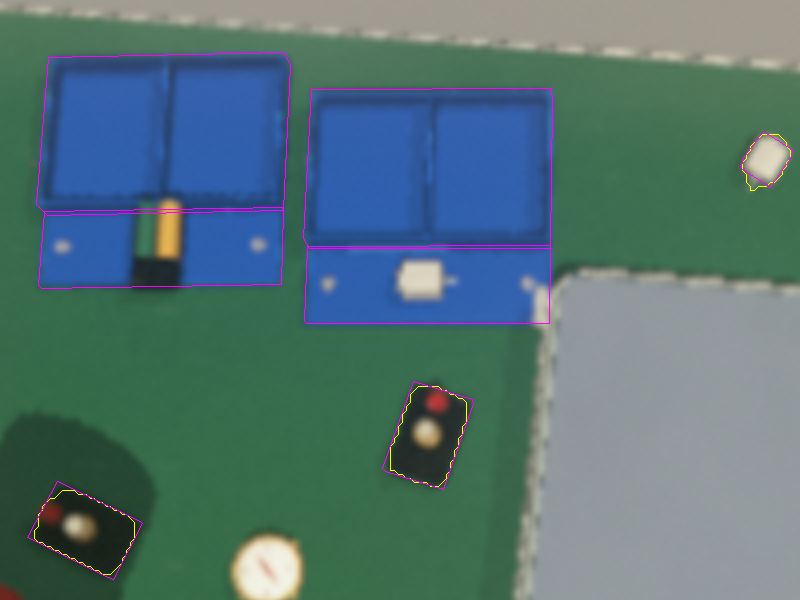

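View pics/fit_b.png

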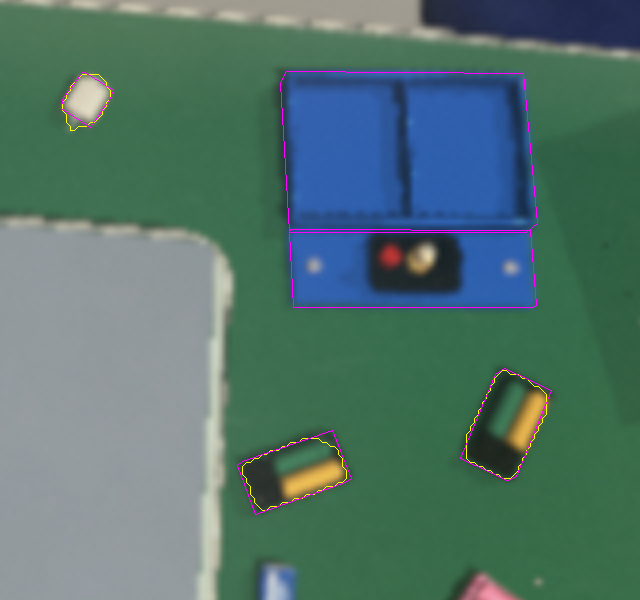

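View pics/fit_s.png

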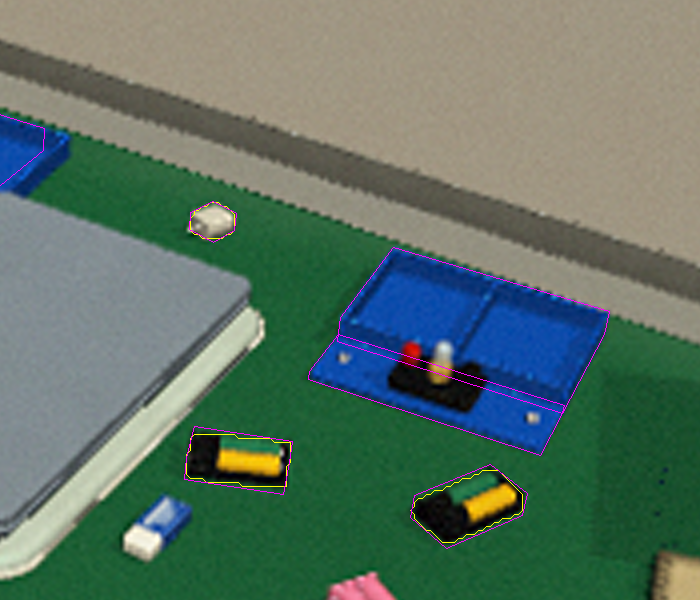

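```bash
cat > ops.py <<'E'
from h import *
OBJ=dict(lamp1=(.3408,.3136,1.2191-np.pi/2,.0015),lamp2=(.4225,.1015,2.9216-np.pi/2,.0015),motor=(.6293,-.1027,2.63-np.pi/2,.004),
 cellA=(.3866,-.2531,.39,.005),cellB=(.4292,-.3900,1.165,.005))
TR=dict(lamp=(.6104,-.3196,.084),cell=(.6118,.3013,.098),motor=(.6020,.1199,.088))
def bay(t,side,off=0):
    x,y,a=TR[t]; d=side*(.0395+off); return x-d*np.sin(a),y+d*np.cos(a),a+np.pi/2
def ori(yaw): return [-np.pi/2,0,yaw]
def best(p,yaw):
    q0=np.array(arm.get_joints()); c=[]
    for k in(-2,-1,0,1,2):
        q=arm.solve_ik(p,ori(yaw+k*np.pi))
        if q is not None and abs(q[5])<3.0: c.append((np.abs(np.array(q)-q0).max(),yaw+k*np.pi,np.array(q)))
    return min(c,key=lambda t:t[0])
ZT=.15
def goto(x,y,yaw,z=ZT):
    _,yw,q=best([x,y,z],yaw); arm.move_j(list(q)); return yw
def pick(x,y,yaw,z,f=20):
    goto(x,y,yaw); arm.movel([x,y,.05],speed=.25)
    h=arm.movel([x,y,z],speed=.08,stop_force=15); 
    if h: print('CONTACT on descent',arm.get_position())
    arm.close_gripper(f); print('w',round(arm.get_width(),4),'pos',np.round(arm.get_position(),4))
    arm.movel([x,y,ZT],speed=.25); print('w up',round(arm.get_width(),4))
def place(x,y,yaw,z=.0225):
    goto(x,y,yaw); arm.movel([x,y,.06],speed=.25); arm.movel([x,y,z],speed=.06,stop_force=12)
    arm.pause(.2); print('rel',np.round(arm.get_position(),4),'F',np.round(arm.get_force(),1)); arm.open(); arm.pause(.2); arm.movel([x,y,ZT],speed=.25)
E
python3 - <<'E'
from ops import *
from fit import box
S={n:snap(n) for n in['top','scene']}
vis={n:cv2.resize(cv2.cvtColor(S[n]['image'],cv2.COLOR_RGB2BGR),None,fx=2,fy=2,interpolation=cv2.INTER_CUBIC) for n in S}
def dr(P):
    for n in S:
        cv2.polylines(vis[n],[np.round((cv2.convexHull(w2p(S[n],P).astype(np.float32)).reshape(-1,2)+.5)*2).astype(np.int32)],True,(255,0,255),1)
for k,(x,y,a,z) in OBJ.items():
    for s in(-1,1): dr(box(x,y,a,.0175,.016,0,.02,s*.05525))
    print(k,best([x,y,z],a)[1:])
for t in TR:
  for sd in(-1,1):
    x,y,a=bay(t,sd,.004 if t=='lamp' else 0)
    print(t,sd,np.round([x,y,a],3),best([x,y,.0225],a)[1:])
    for s in(-1,1): dr(box(x,y,a,.0175,.016,.0225,.03,s*.05525))
print('scale edge',p2w(S['top'],[[345.5,230]]*2,0)[0],p2w(S['top'],[[345.5,230]],.05)[0])
cv2.imwrite('pics/fp_t.png',vis['top'][200:600,200:960]); cv2.imwrite('pics/fp_s.png',vis['scene'][260:640,360:960])
print(arm.get_time_s())
E
```

```text
lamp1 (-6.634881633974483, array([0.50227262, 0.38116731, 1.99726523, 0.        , 0.76316011,
       0.85396895]))
lamp2 (-4.932381633974483, array([-2.20721433e-02,  3.42907632e-01,  2.06499661e+00, -4.44089210e-16,
        7.33688409e-01, -1.37287582e+00]))
motor (-5.223981633974483, array([-3.36427540e-01,  6.14308824e-01,  1.54824587e+00, -4.44089210e-16,
        9.79037960e-01, -1.39563121e+00]))
cellA (-5.8931853071795866, array([-8.21803453e-01,  3.73473775e-01,  1.99708881e+00, -4.44089210e-16,
        7.71030064e-01, -1.21180345e+00]))
cellB (-5.118185307179586, array([-9.29824280e-01,  5.32509673e-01,  1.70352080e+00, -4.44089210e-16,
        9.05562184e-01, -2.09482428e+00]))
lamp -1 [ 0.614 -0.363  1.655] (-1.4867963267948965, array([-0.68979516,  0.70646636,  1.31259924,  0.        ,  1.12252705,
        0.79700116]))
lamp 1 [ 0.607 -0.276  1.655] (-1.4867963267948965, array([-0.59422413,  0.63458979,  1.45279428,  0.        ,  1.05420859,
        0.8925722 ]))
cell -1 [0.616 0.262 1.669] (7.951981633974483, array([ 0.23596293,  0.63821693,  1.44578925,  0.        ,  1.05758647,
       -1.4328334 ]))
cell 1 [0.608 0.341 1.669] (7.951981633974483, array([ 0.35101833,  0.68066111,  1.36325658,  0.        ,  1.09767496,
       -1.317778  ]))
motor -1 [0.605 0.081 1.659] (7.941981633974483, array([-5.01446049e-02,  5.52549682e-01,  1.60900110e+00, -4.44089210e-16,
        9.80041874e-01, -1.70894093e+00]))
motor 1 [0.599 0.159 1.659] (7.941981633974483, array([ 8.01749648e-02,  5.64880588e-01,  1.58581324e+00, -4.44089210e-16,
        9.90898824e-01, -1.57862136e+00]))
scale edge [ 0.3925333  -0.20926398  0.        ] [ 0.38356684 -0.20117024  0.05      ]
5.8083
```

View pics/fp_t.png

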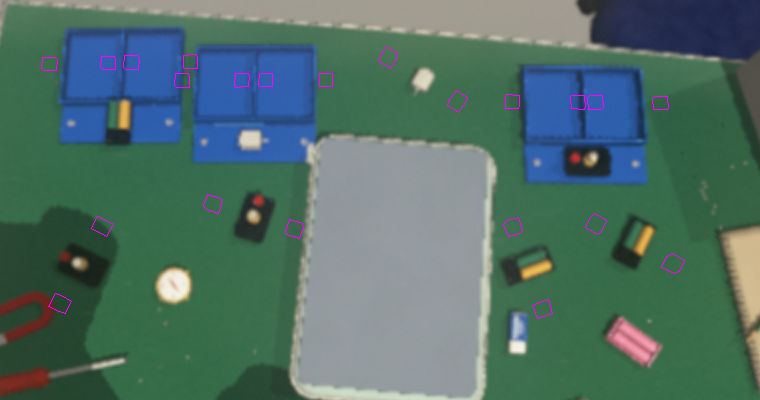

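View pics/fp_s.png

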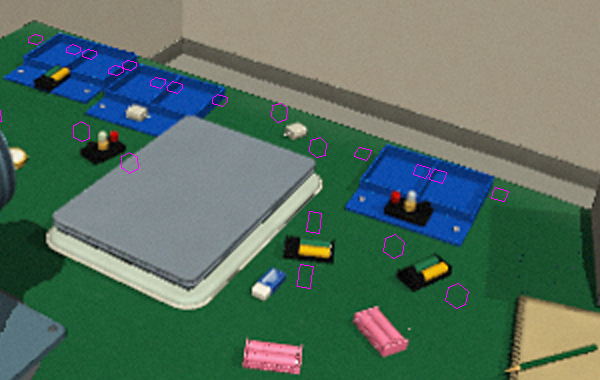

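Magenta marks where the open fingers would land, and they are clear of everything: 17 mm from the eraser and about 10 mm from the scale. `arm.open()` spreads the fingers to 128 mm, wider than a bay, so I'll release just above the rim. I'll start with the motor.

Run:
```python
from ops import *
x,y,a,z=OBJ['motor']
pick(x,y,a,z); print(arm.get_time_s())
place(*bay('motor',-1)); print(arm.get_time_s())
snap('top','pics/t2.png'); snap('scene','pics/s2.png')
a=cv2.imread('pics/t2.png')[110:180,190:270]; b=cv2.imread('pics/s2.png')[150:220,220:340]
cv2.imwrite('pics/m2.png',np.hstack([cv2.resize(a,None,fx=4,fy=4),cv2.resize(b,None,fx=4,fy=4)]))
```

```text
w 0.0237 pos [ 0.6293 -0.1027  0.004 ]
w up 0.0238
12.0583
rel [0.6058 0.0806 0.0229] F [-0.3  0.5 -1. ]
16.35
```

View pics/m2.png

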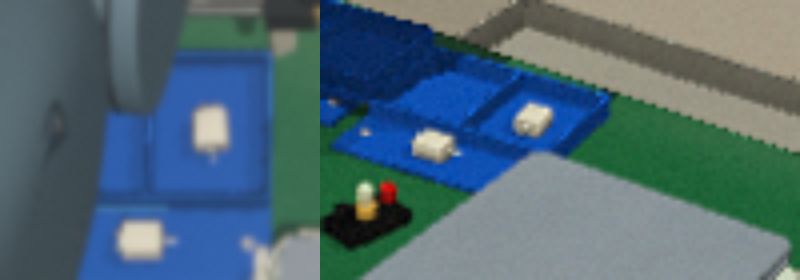

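The motor (right bay, top view about (242,142)) lies flat near the bay's centre. Next come the battery holders.

Run:
```python
from ops import *
for n,sd in (('cellA',-1),('cellB',1)):
    x,y,a,z=OBJ[n]
    pick(x,y,a,z)
    if arm.get_width()<.025: print('MISS'); break
    place(*bay('cell',sd)); print(arm.get_time_s())
q=list(arm.get_joints()); q[0]=-.75; arm.move_j(q)
snap('top','pics/t3.png'); snap('scene','pics/s3.png')
a=cv2.imread('pics/t3.png')[105:175,120:270]; b=cv2.imread('pics/s3.png')[135:205,180:330]
cv2.imwrite('pics/m3.png',np.vstack([cv2.resize(a,None,fx=4,fy=4),cv2.resize(b,None,fx=4,fy=4)]))
```

```text
w 0.0332 pos [ 0.3866 -0.2531  0.005 ]
w up 0.033
rel [0.616  0.2621 0.023 ] F [-0.7 -0.7 -1. ]
26.325
w 0.0335 pos [ 0.4292 -0.39    0.005 ]
w up 0.0334
rel [0.6083 0.3408 0.023 ] F [-0.5 -0.2 -0.6]
37.7583
```

View pics/m3.png

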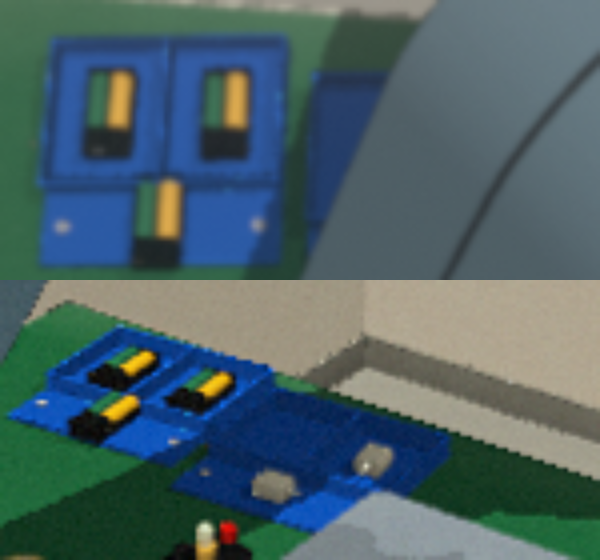

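View pics/t3.png

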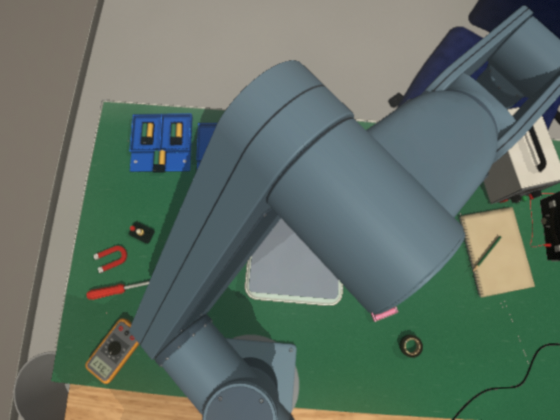

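Both battery holders sit centred and flat, at top-view (147,133) and (176,132). Lamps next; the near lamp is unmoved at (141,232).

Run:
```python
from ops import *
print(np.round(arm.get_force(),1))
q=list(arm.get_joints()); q[1]-=.15; q[0]=-.3; arm.move_j(q)
x,y,a,z=OBJ['lamp2']
pick(x+.001,y+.005,a,z,25)
if arm.get_width()>.03:
    place(*bay('lamp',1,.004),z=.0215); print(arm.get_time_s())
q=list(arm.get_joints()); q[0]=0.1; arm.move_j(q)
snap('top','pics/t4.png'); snap('scene','pics/s4.png')
a=cv2.imread('pics/t4.png')[120:200,340:450]; b=cv2.imread('pics/s4.png')[185:265,330:440]
cv2.imwrite('pics/m4.png',np.hstack([cv2.resize(a,None,fx=3.5,fy=3.5),cv2.resize(b,None,fx=3.5,fy=3.5)]))
```

```text
[ 0.3 -0.6 -0.3]
w 0.0393 pos [0.4235 0.1064 0.0015]
w up 0.0397
rel [ 0.6071 -0.2765  0.022 ] F [0.2 0.3 0.4]
50.8417
```

View pics/m4.png

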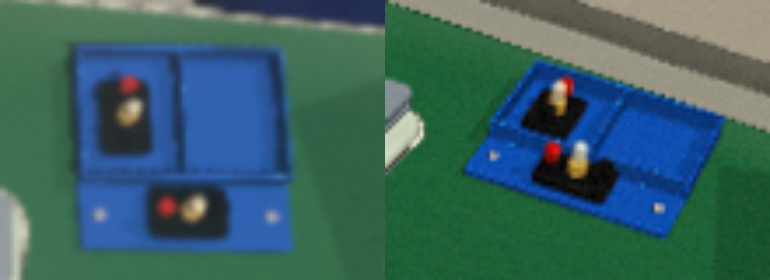

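The lamp stands flat in the left bay, at about (375,153) in the top view. Now the second one.

Run:
```python
from ops import *
x,y,a,z=OBJ['lamp1']
pick(x,y,a,z,25)
if arm.get_width()>.03:
    place(*bay('lamp',-1,.005),z=.0215); print(arm.get_time_s())
q=list(arm.get_joints()); q[0]=1.35;q[1]=.259; q[2]=1.535;q[4]=1.348; arm.move_j(q)
snap('top','pics/t5.png'); snap('scene','pics/s5.png')
a=cv2.imread('pics/t5.png')[120:200,340:450]; b=cv2.imread('pics/s5.png')[185:265,330:440]
cv2.imwrite('pics/m5.png',np.hstack([cv2.resize(a,None,fx=3.5,fy=3.5),cv2.resize(b,None,fx=3.5,fy=3.5)]))
print(arm.get_time_s(),arm.get_position())
```

```text
w 0.0398 pos [0.3408 0.3136 0.0015]
w up 0.0398
rel [ 0.6144 -0.3642  0.022 ] F [ 1.1 -1.1 -0.1]
62.725
66.6333 [0.01035351 0.54996782 0.21835738]
```

View pics/m5.png

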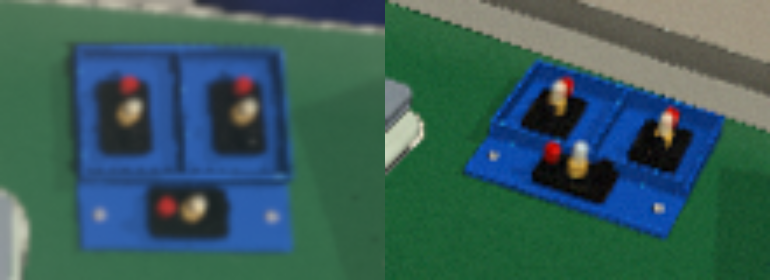

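View pics/t5.png

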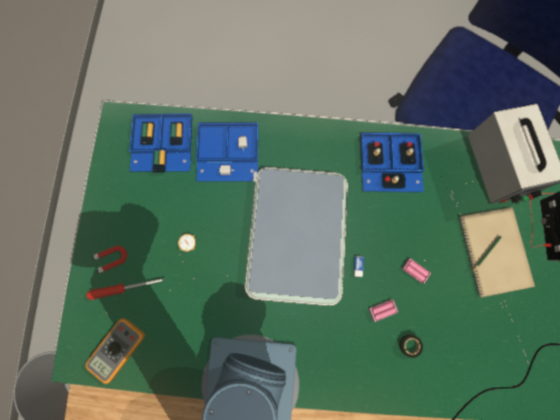

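All five pieces are in, and the compass (187,242) and eraser (359,265) look unmoved. I'll check the numbers before handing in.

Run:
```python
from ops import *
s=snap('top')
for t,z,uv in [('lamp',.013,(375.7,153.6)),('lamp',.013,(407.4,154)),('cell',.02,(147,133)),('cell',.02,(176,132.5)),('motor',.018,(242.3,142))]:
    p=p2w(s,uv,z)[0]; x,y,a=TR[t]; d=p[:2]-[x,y]; print(t,np.round([d[0]*np.cos(a)+d[1]*np.sin(a),-d[0]*np.sin(a)+d[1]*np.cos(a)],4))
a=cv2.imread('pics/top1.png').astype(int);b=cv2.imread('pics/t5.png').astype(int)
for n,(u,v) in dict(compass=(187,242),eraser=(359,265)).items(): print(n,np.abs(a-b)[v-14:v+14,u-12:u+12].mean().round(2))
print(arm.get_time_s()); arm.close_job()
```

```text
lamp [-0.0043  0.0421]
lamp [-0.0046 -0.0435]
cell [-0.0035  0.0345]
cell [-0.0034 -0.0438]
motor [-0.0042 -0.0418]
compass 0.42
eraser 0.49
66.6833
the job is handed in; nothing more can be done
```

I put all five pieces away and handed the job in at about 67 s of the 122 s allowed. The two lamp holders and two battery holders have one bay each in their trays, and the motor is in the right-hand (−y) bay of its tray. I released each piece just above the tray rim, because fully open the fingers are wider than a bay.

- **Placement:** the last top picture puts every piece within about 5 mm of its bay's centre in x and y. The limits are 32 mm and 17 mm. In both cameras the pieces look flat and right way up, though I judged that by eye and did not measure tilt or height.
- **Bystanders:** pictures from before the first pick and after the last placement are practically identical around the compass and eraser, so neither moved. The pink look-alikes were not picked up or approached.
- **Disagreements:**
  - The two cameras differed by about 2–5 mm on the battery holders, within what the grasp allowed.
  - The scene-camera fits for one lamp, the motor's orientation and the motor and cell trays were poor. I used the top view for those, with only a small average from the scene view on the lamp and motor positions.
- **Failures:** no grasp missed, and nothing touched unexpectedly on the way down.

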